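Nip up the veneer press with the ratchet wrench

TASK

Take the ratchet wrench from its wooden rest, seat it fully over the hex head of the veneer press's screw and tighten the screw clockwise, swinging the handle back and forth (it drives clockwise and slips freely on the way back), until the foot bears firmly on the panel at about 0.6 N m, without overtightening. Turn the screw only with the wrench, never with the fingers, then lay the wrench back in its rest the way it lay and leave everything else on the bench alone.

Things in the scene. Friction and masses are not known exactly. Their poses are not given: they have to be found in the camera images.
- wrench_grip (a point): Point to grip the ratchet wrench from above, on the handle's axis. x along the handle towards the head, z up out of the wrench's top. The black rubber grip is 24 mm wide (y), 26 mm high and runs from 25 mm ahead of this point to 95 mm behind. The socket's axis (parallel to z) is 100 mm ahead of it, the socket's mouth faces down 32 mm below it.
- wrench: Steel ratchet wrench, about 0.5 kg, 223 mm long, set to tighten clockwise from above. Origin: centre of the socket's mouth; axes as wrench_grip. Head: 47 mm cylinder, top 46 mm above the origin. Neck 12 mm wide, 14 mm high. Pawl clicks are 0.17 rad apart; swung anticlockwise it slips under 0.05 N m. On reversing, up to 0.5 rad of swing is lost in ratchet and hex play.
- socket_mouth (a point): Centre of the socket's mouth (faces down), on its axis, z up. x points at the middle of one flat of the six-sided hole (a flat every 60 deg), at any angle to the handle. Hole 34.2 mm across flats, 19 mm deep; outside 48 mm over corners. Turned clockwise (from above) the wrench carries the socket along; anticlockwise it slips if the screw holds the socket.
- screw_head (a point): Top centre of the press screw's steel hex head, 137 mm above the bench, z up; x points at the middle of a flat. From the top: a cone 7 mm high, 20 growing to 32 mm wide, then a hexagon 32 mm across flats, 12 mm high. Socket home: its mouth 19 mm below this point; off-centre or unaligned it stops up to 15 mm higher. Its 42 mm flange begins right below the hexagon, the beam 33 mm below this point. The head turns without sinking.
- press: Veneer press fixed to the bench: wooden bed 150 x 210 mm, panel on it, steel beam 62 x 210 mm along y on two posts. Its screw takes 0.2 (standing) to 0.4 N m (moving) while the foot is free, and 0.9 N m more per rad once it bears. At the start it is 1.0 to 1.8 rad short of bearing. A standing 0.6 N m is right, 0.95 crushes the veneer. Let go, it eases back to about 0.3 to 0.4 rad and stays.
- foot_face (a point): Centre of the cork underside of the press foot (60 mm disc under the screw), z up. It goes down 1.9 mm per rad of clockwise turn. Bearing firmly: more than 0.2 mm lower than panel_face (cork and veneer give); overtightened: more than 1.6 mm lower. Too fine to be read from poses: feel the torque.
- panel_face (a point): Point on the panel's top, under the foot, where the cork just begins to bear; z up.
- rest_seat (a point): Where the wrench_grip point lies when the wrench is in its fixed wooden rest, 48 mm above the bench; x as the wrench's x, z up. Rest: 10 mm board 225 x 80 mm with two notched blocks, each 22 mm long: for the neck 53 mm ahead of this point (notch 24 mm wide), for the grip's tail 72 mm behind (36 mm wide). Cheeks rise 10 mm over the notch floors. Fingers fit between the blocks.
- glue_tin: bystander: open brass tin, 84 mm wide, 30 mm high; leave alone
- water_bottle: bystander: clear water bottle, 68 mm wide, 210 mm high; leave alone
- mallet: bystander: wooden mallet, 260 mm, lying; leave alone
- brush: bystander: brush, 170 mm, lying; leave alone
- screwdriver: bystander: screwdriver, 200 mm, lying; leave alone
- offcut: bystander: wood offcut 90 x 60 x 20 mm; leave alone
- varnish_jar: bystander: amber jar, 60 mm wide, 70 mm high; leave alone
There are look-alikes about, which are no part of the job. Leave any green look-alike of the wrench alone.

How it is judged:
On the way, in this order (a step that is already met when the one before it is completed fails the run):
1. the socket is fully home over the screw's hex head (horizontal distance between socket_mouth and screw_head below 0.004 m and z of socket_mouth in the frame of screw_head below -0.014 m), for 0.1 s.
2. with the wrench on it, the screw is tight: foot more than 0.2 mm past first bearing (all of step 1 and z of foot_face in the frame of panel_face below -0.0002 m), for 0.1 s.
At the end, for the whole second after the job is handed in: The foot bears firmly, more than 0.2 mm past first bearing (and never past 1.6 mm), and the wrench lies still in its rest: its grip point within 15 mm of the rest's seat point, level within 0.1 rad and in line with the rest within 0.12 rad (z of foot_face in the frame of panel_face below -0.0002 m and distance between wrench_grip and rest_seat below 0.015 m and angle between wrench_grip's own z axis and vertical below 0.1 rad and angle between the x axis of wrench_grip and the x axis of rest_seat, either way round below 0.12 rad and linear speed of wrench below 0.02 m/s); the robot touches nothing.
It fails at once if the press is overtightened: the foot more than 1.6 mm past first bearing (about 0.95 N m) (z of foot_face in the frame of panel_face below -0.0016 m).
It fails at once if the fingers press on the screw's head with more than 2 N (contact force between the fingers and press_screw above 2 N).
It fails at once if a bystander is moved by more than 30 mm (distance of any of glue_tin, water_bottle, mallet, brush, screwdriver, offcut, varnish_jar from where it was at the start of the episode above 0.03 m).
It also fails if it takes over 72 s, if anything falls off the work surface, if the arm or the gripper's body presses on something with over 40 N, if the wrist force passes 120 N, or if a joint passes its speed limit or range.

ROBOT

A 6-joint arm with a two-finger parallel gripper is mounted at the origin on the work surface. World frame = base frame: x ahead of the robot, y to its left, z up, the work surface at z = 0. Lengths are in m, angles in rad, forces in N, time in s.
With the tool pointing down it reaches from about 0.375 to 0.975 m from the base axis. Payload 3.8 kg.
Tool frame: the origin (TCP) lies on the centre line of the jaws, within the pads' length; the fingertips stand 14 mm ahead of it and the grasp point (between the pads) lies 5 mm behind it; z points along the fingers, y is the line along which they close (so a half turn about z gives the same grasp; the last joint's range is limited). The gripper opens to 85 mm and grips with 20 to 120 N. Pads are 22 mm wide; open, the fingers measure 114 mm over their backs; the gripper's body (76 mm by 85 mm) begins 54 mm behind the grasp point. The pads swing forward as they close: fully open they stand 13 mm farther back than shut.
Start: joints at [-1.241, 0.264, 1.604, -0, 1.274, -0.037], TCP at [0.242, -0.63, 0.245] pointing down, gripper open.
Joint ranges: [-2.63, 2.63], [-0.94, 2.18], [0.31, 2.57], [-1.31, 4.45], [0, 2.66], [-2.55, 2.55]. Speed limits (rad/s): [2.57, 2.57, 3.14, 3.14, 3.14, 3.14].

INTERFACE

Orientations are given as a rotation vector (axis times angle).
In Python, from workcell import bot, eyes, spot_in gives the robot as it stands.
- The arm moves only by the tool carry_out, never from a script. Its argument "series" is text: rows parted by semicolons, each of 4 numbers parted by spaces: the shift along the world's x, y, z in m, then the turn about the world's z in degrees. In form: tx ty tz roll; .... A call has 1 to 20 rows; each row shifts and turns the commanded pose from where the row before left it; what a row does not reach is not made up. A row lasts 1/8 s, in which the tool goes at most 62.5 mm and 10.7 degrees, less where a joint would pass 70% of its speed; a pose out of reach is approached as far as the arm can. A call is refused whole if a number of a shift passes 0.0625 or a number of a turn 10.7, either way. A call with a gripper value outside its range is refused whole. "jaw" is the gripper command: -1 is shut, 1 is fully open, values between are in proportion, set as the call begins (left out, the last holds). The fingers move at their own pace and stop on an object; "grip_force" is the grip in N (left out, the last holds). Time passes only in rows, so rows that do not move let the fingers close. It gives the time, the measured TCP pose, the force, the opening and the grip force at its end, in the units of the state.
- bot.read_state(): the state, without advancing time (a new reading comes with each control period).
- eyes.read_camera(name): name is "side" or "top" or "wrist"; returns (picture, depth): 400x640x3 uint8, blue, green, red; 400x640 float32, m along the optical axis (not along the pixel's ray), 0 where there is no reading.
- eyes.get_calibration(name): a dict with "K" (3x3 intrinsics, pixels), "distortion" ([k1, k2, p1, p2, k3] as OpenCV has them; the pictures are not rectified), "position" and "rotation" of the camera in the world; the wrist camera has in their place "T_tool_cam" (4x4, takes a point from camera to tool coordinates, whose origin is the TCP and whose axes are the flange's). Camera axes: x right, y down, z forward; pixel columns grow to the right and rows downward; lengths in m; the calibration is good to about 2 mm. A picture is of the moment at which its call begins: read the wrist's pose just before it. get_calibration takes no time and is no camera call.
- bot.finish_job(): hands the job in; it is judged then, once.
Trained networks look in the newest picture that a camera, given by its name, has taken for a name from the list of things; names that differ only in an ending like _2 or _b are one class to them, and where a whole thing is asked for, a point or a joint stands for the part that bears it (a point fixed in the world has none). Each returns a list of dicts, best first, with "score" (0 to 1); they miss things now and then, are a little off and sometimes report something else, mostly with a low value. They report only what shows in the picture. A call takes as long as a camera call. They do not tell look-alikes from the thing itself.
- spot_in(camera, target): "rect" ([centre column, centre row, width, height] in pixels, round what is visible of it).
The state is a dict: "time": time; "q": joint angles; "joint_vel": joint speeds; "joint_torque": joint torques, N m; "tool_pos": TCP position; "tcp_rot": TCP orientation; "wrist_force": force on the tool from outside, world axes, zero at the start; "torque": the same for the moment, N m; "width": opening from 0.0 (shut) to 1.0 (fully open); "grip_force": force on a finger pad.
Only numpy, scipy, OpenCV 4.12 (cv2) and the standard library are available. Lean on these libraries where they do the work, as an engineer would, in place of code of your own. Each camera call takes 0.05 s, during which the arm holds its last target. There are 200 camera calls.

## Working session

There is one attempt and no reset: what is moved stays moved. The work goes in short steps, Python scripts to look and compute and a tool call to move; the robot and the scene stay as the last step left them, time stands still between calls to the robot, and variables do not carry over. Pictures are saved under pics/ and viewed, at most 10 in all, crops included, and the job is handed in when it is done.

Besides the shell and the picture viewer there is one more tool, called after ">>>" by a JSON object that holds its "fn" and its "kwargs", one argument or row to a line. carry_out: Moves the arm, as the interface text tells. Its arguments: {"type":"object","properties":{"series":{"type":"string"},"jaw":{"type":"number"},"grip_force":{"type":"number"}},"required":["series"]}

```bash
mkdir -p pics; cat > h.py <<'E'
import numpy as np, cv2
from scipy.spatial.transform import Rotation as R
from workcell import bot, eyes, spot_in
def cam(n):
    s=bot.read_state(); img,d=eyes.read_camera(n); c=eyes.get_calibration(n)
    K=np.array(c["K"]);D=np.array(c["distortion"])
    if n=="wrist":
        T=np.eye(4);T[:3,:3]=R.from_rotvec(s["tcp_rot"]).as_matrix();T[:3,3]=s["tool_pos"]
        T=T@np.array(c["T_tool_cam"])
    else:
        T=np.eye(4);T[:3,:3]=np.array(c["rotation"]) if np.size(c["rotation"])==9 else R.from_rotvec(c["rotation"]).as_matrix();T[:3,3]=c["position"]
    return img,d,K,D,T
def rays(uv,K,D,T):
    p=cv2.undistortPoints(np.array(uv,float).reshape(-1,1,2),K,D).reshape(-1,2)
    return np.c_[p,np.ones(len(p))]@T[:3,:3].T, T[:3,3]
def onplane(uv,z,K,D,T):
    r,o=rays(uv,K,D,T); return o+r*((z-o[2])/r[:,2])[:,None]
def cloud(d,K,D,T,step=1):
    v,u=np.mgrid[0:d.shape[0]:step,0:d.shape[1]:step]; z=d[v,u]; r,o=rays(np.c_[u.ravel(),v.ravel()],K,D,T)
    P=(o+r*z.reshape(-1,1)).reshape(*z.shape,3); P[z==0]=np.nan; return P
E
python3 - <<'E'
from h import *
for n in("top","side"):
    img,d,K,D,T=cam(n); cv2.imwrite(f"pics/{n}0.png",img)
    np.savez(f"{n}0.npz",img=img,d=d,K=K,D=D,T=T)
    print(n,T[:3,3].round(3),T[:3,2].round(2))
    for t in("wrench","screw_head","press","rest_seat","wrench_grip"):
        try: print(t,[(np.round(r["rect"]).tolist(),round(r["score"],2)) for r in spot_in(n,t)])
        except Exception as e: print(t,e)
print(bot.read_state())
E
```

```text
top [ 0.406 -0.014  1.419] [ 0.1   0.01 -0.99]
wrench [([377.0, 122.0, 48.0, 57.0], 0.96), ([393.0, 207.0, 16.0, 71.0], 0.94), ([270.0, 276.0, 22.0, 73.0], 0.76), ([433.0, 321.0, 73.0, 19.0], 0.65)]
screw_head [([247.0, 186.0, 16.0, 15.0], 0.48)]
press [([253.0, 192.0, 81.0, 63.0], 0.88), ([455.0, 214.0, 46.0, 82.0], 0.34)]
rest_seat [([392.0, 208.0, 29.0, 71.0], 0.77)]
wrench_grip [([270.0, 273.0, 22.0, 65.0], 0.9), ([378.0, 123.0, 44.0, 56.0], 0.84), ([429.0, 320.0, 74.0, 18.0], 0.64), ([393.0, 209.0, 16.0, 69.0], 0.59), ([183.0, 230.0, 24.0, 46.0], 0.32)]
side [0.095 0.667 0.981] [ 0.38 -0.57 -0.73]
wrench [([358.0, 300.0, 77.0, 69.0], 0.93), ([279.0, 148.0, 24.0, 52.0], 0.89), ([360.0, 168.0, 66.0, 35.0], 0.83)]
screw_head [([248.0, 240.0, 16.0, 18.0], 0.68)]
press [([253.0, 264.0, 102.0, 89.0], 0.58)]
rest_seat [([359.0, 177.0, 72.0, 46.0], 0.69)]
wrench_grip [([354.0, 300.0, 74.0, 70.0], 0.98), ([278.0, 147.0, 30.0, 51.0], 0.89), ([361.0, 166.0, 66.0, 41.0], 0.59)]
{'time': 0.6, 'q': array([-1.24092261e+00,  2.63866870e-01,  1.60397412e+00,  1.36158259e-05,
        1.27371910e+00, -3.69107664e-02]), 'joint_vel': array([-0.00018129,  0.00020039,  0.00300842,  0.00060591, -0.00068817,
       -0.0001971 ]), 'joint_torque': array([-1.85641611e-04, -5.14637554e+01, -3.67456305e+01, -2.03485324e-04,
        1.26233012e-03, -2.40149532e-06]), 'tool_pos': array([ 0.24206172, -0.63010607,  0.24531607]), 'tcp_rot': array([3.08888174e+00, 5.72907915e-01, 2.76983470e-05]), 'wrist_force': array([ 0.00977972,  0.3926295 , -0.79828345]), 'torque': array([ 0.00319046, -0.03092786, -0.01404084]), 'grip_force': 0.0, 'width': 1.0014021041491337}
```

View pics/top0.png

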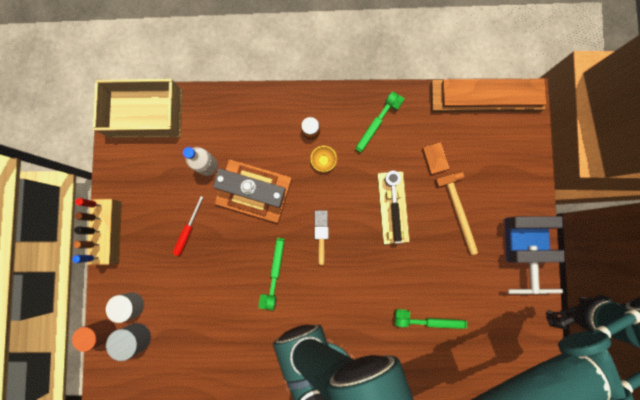

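View pics/side0.png

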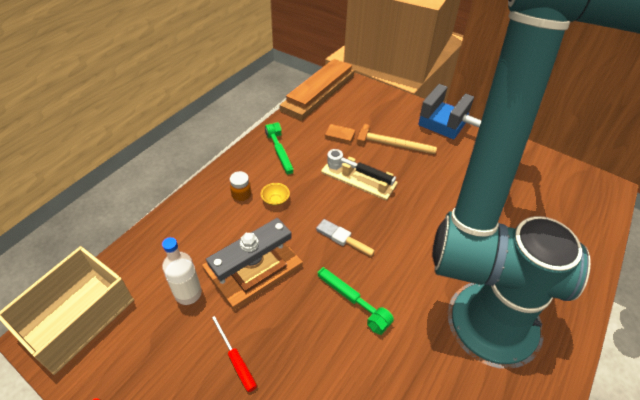

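The real wrench is at top (393,207), with a black grip and steel head, lying in the wooden rest. The three at (380,122), (271,275) and (432,321) are green look-alikes. The press screw is at (248,186) in top and (249,240) in side. I'll confirm the wrench with one crop and compute positions.

```bash
python3 - <<'E'
from h import *
z=np.load("top0.npz");img,d,K,D,T=[z[k] for k in("img","d","K","D","T")]
P=cloud(d,K,D,T)
b=img.astype(int)
m=np.zeros(d.shape,bool);m[160:250,370:415]=1
# black grip
g=m&(b.max(2)<60)&(P[...,2]>0.03)
q=P[g]; print("grip n",g.sum(),np.nanmedian(q,0)); 
v,u=np.nonzero(g); xy=onplane(np.c_[u,v],0.061,K,D,T)[:,:2]
c=xy.mean(0);w=np.linalg.svd(xy-c)[2][0]; print("axis",w,np.ptp((xy-c)@w),c)
print("head",onplane([[393,179]],0.062,K,D,T), "grip ends",onplane([[395,201],[397,241]],0.06,K,D,T))
print("head heights",P[172:186,388:399,2].max())
print("screw top(z=.137)",onplane([[248,186.5]],0.137,K,D,T))
print(P[180:193,242:255,2].round(3)[::2,::2])
z=np.load("side0.npz");S=[z[k] for k in("K","D","T")]
print("side screw",onplane([[249,238]],0.137,*S),"side head",onplane([[335,155]],0.062,*S))
# beam dir
bm=(abs(P[...,2]-0.104)<0.012);bm[:150]=0;bm[230:]=0;bm[:,:205]=0;bm[:,300:]=0
q=P[bm][:,:2];c=q.mean(0);w=np.linalg.svd(q-c)[2][0];print("beam",c,w,len(q))
a=cv2.resize(img[150:260,200:420],None,fx=3.6,fy=3.6,interpolation=cv2.INTER_CUBIC);cv2.imwrite("pics/crop.png",a)
E
```

```text
grip n 136 [ 0.4777201  -0.22888066  0.06108846]
axis [-0.99830063 -0.05827393] 0.10754620922929943 [ 0.47529093 -0.22954204]
head [[ 0.60546602 -0.22475269  0.062     ]] grip ends [[ 0.53762064 -0.2297765   0.06      ]
 [ 0.41551664 -0.23330124  0.06      ]]
head heights nan
screw top(z=.137) [[0.5746758  0.20908177 0.137     ]]
[[0.103 0.099 0.119 0.118 0.116 0.101 0.105]
 [0.103 0.131 0.135 0.136 0.128 0.115 0.101]
 [0.131 0.139 0.135 0.135 0.135 0.124 0.115]
 [0.134 0.134 0.132 0.134 0.139 0.129 0.118]
 [0.132 0.139 0.137 0.14  0.135 0.131 0.118]
 [0.111 0.136 0.132 0.135 0.136 0.116 0.108]
 [0.103 0.114 0.119 0.117 0.115 0.116 0.1  ]]
side screw [[0.57228212 0.21741443 0.137     ]] side head [[ 0.60610052 -0.21786549  0.062     ]]
beam [0.57830521 0.21657742] [0.32956081 0.94413435] 1351
```

View pics/crop.png

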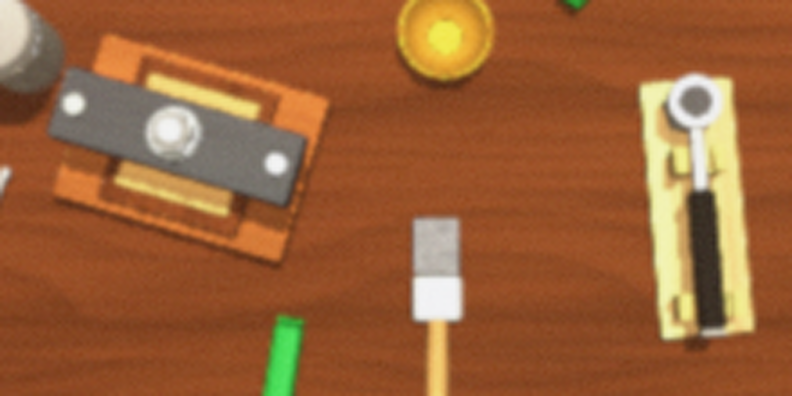

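The crop confirms the steel wrench with the black grip in the pale rest: head at crop (693,100), grip at (706,260). The screw head is at crop (170,132). Moving above the wrench.

>>> {"fn": "carry_out", "kwargs": {
  "series": "0.026 0.04 0 -1.8;0.026 0.04 0 -1.8;0.026 0.04 0 -1.8;0.026 0.04 0 -1.8;0.026 0.04 0 -1.8;0.026 0.04 0 -1.8;0.026 0.04 0 -1.8;0.026 0.04 0 -1.8;0.026 0.04 0 -1.8;0.026 0.04 0 -1.8;0 0 0 0;0 0 0 0",
  "jaw": 1
}}

```text
time: 2.1
tool_pos: [0.502, -0.2302, 0.2453]
tcp_rot: [3.14, 0.084, -0.0]
wrist_force: [-0.1, -0.3, 0.6]
width: 0.999
grip_force: 0.0
```

```bash
python3 - <<'E'
from h import *
img,d,K,D,T=cam("wrist"); cv2.imwrite("pics/w1.png",img);np.savez("w1.npz",img=img,d=d,K=K,D=D,T=T)
c=eyes.get_calibration("wrist");print(np.round(c["T_tool_cam"],3))
for t in("wrench","wrench_grip","socket_mouth","rest_seat"): print(t,[(np.round(r["rect"]).tolist(),round(r["score"],2)) for r in spot_in("wrist",t)])
s=bot.read_state();print(s["tool_pos"],s["tcp_rot"],s["q"].round(3))
z=np.load("top0.npz");K,D,T=[z[k] for k in("K","D","T")]
print("bottle cap",onplane([[187,153]],.21,K,D,T),"bottle base?",onplane([[207,170]],0.0,K,D,T))
E
```

```text
[[-0.    -0.963 -0.271  0.069]
 [ 1.    -0.    -0.001 -0.001]
 [ 0.001 -0.271  0.963 -0.129]
 [ 0.     0.     0.     1.   ]]
wrench [([15.0, 297.0, 25.0, 155.0], 0.73), ([312.0, 151.0, 54.0, 234.0], 0.64), ([89.0, 13.0, 80.0, 27.0], 0.44)]
wrench_grip [([313.0, 152.0, 53.0, 236.0], 0.96), ([14.0, 296.0, 29.0, 157.0], 0.78), ([465.0, 29.0, 72.0, 54.0], 0.33)]
socket_mouth [([3.0, 344.0, 5.0, 11.0], 0.48)]
rest_seat [([312.0, 147.0, 83.0, 211.0], 0.84)]
[ 0.50150162 -0.23107782  0.24525662] [ 3.14048525e+00  8.00586873e-02 -1.94246688e-04] [-0.477  0.032  1.868 -0.     1.241  1.043]
bottle cap [[0.65985349 0.36768784 0.21      ]] bottle base? [[0.64737158 0.36707811 0.        ]]
```

View pics/w1.png

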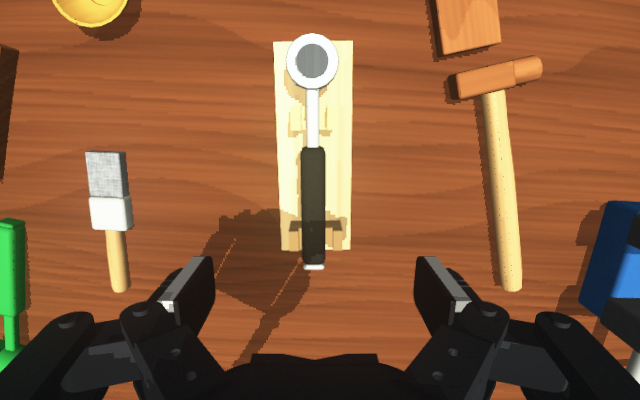

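The wrist view shows the wrench head circle at (312,61) and the grip from (313,147) to (313,263), nearly in line with the tool. Now to compute its position.

```bash
python3 - <<'E'
from h import *
z=np.load("w1.npz");img,d,K,D,T=[z[k] for k in("img","d","K","D","T")]
g=cv2.GaussianBlur(img[20:100,265:360],(3,3),0).max(2)
m=((img.min(2)>150)).astype(np.uint8);m[:,:270]=0;m[:,355:]=0;m[95:]=0
c=max(cv2.findContours(m,0,1)[0],key=cv2.contourArea);(cx,cy),r=cv2.minEnclosingCircle(c);print("circ",cx,cy,r)
h=onplane([[312,61],[cx,cy]],0.062,K,D,T);print(h)
b=(img.max(2)<70);b[:145]=0;b[266:]=0;b[:,295:][:,35:]=0;b[:,:298]=0
b[215:]=0  # shadow free part
v,u=np.nonzero(b);P=onplane(np.c_[u,v],.061,K,D,T)[:,:2]
cl=[onplane([[np.median(u[v==k]),k]],.061,K,D,T)[0,:2] for k in(155,175,195,212)];print(np.round(cl,4))
gf=onplane([[313,147],[314,263]],.06,K,D,T);print("grip ends",gf)
pc=cloud(d,K,D,T);print("z head",np.nanmedian(pc[55:67,306:318],(0,1)),"ring",np.nanmedian(pc[58:64,290:294],(0,1)))
E
```

```text
circ 312.81988525390625 66.77018737792969 46.89555740356445
[[ 0.60989931 -0.22184643  0.062     ]
 [ 0.60520196 -0.22280306  0.062     ]]
[[ 0.5283 -0.2265]
 [ 0.5101 -0.2383]
 [ 0.4907 -0.2385]
 [ 0.4728 -0.2212]]
grip ends [[ 0.535619   -0.2266158   0.06      ]
 [ 0.41880395 -0.23376968  0.06      ]]
z head [ 0.60981841 -0.221436    0.06490186] ring [ 0.60939178 -0.20414914  0.0618777 ]
```

>>> {"fn": "carry_out", "kwargs": {
  "series": "0.0085 0.003 -0.02 0.6;0 0 -0.04 0;0 0 -0.04 0;0 0 -0.04 0;0 0 -0.03 0;0 0 -0.02 0;0 0 -0.012 0;0 0 0 0"
}}

```text
time: 3.35
tool_pos: [0.5096, -0.2266, 0.0417]
tcp_rot: [-3.139, -0.099, 0.004]
wrist_force: [-0.3, 0.2, 0.6]
width: 1.001
grip_force: 0.0
```

>>> {"fn": "carry_out", "kwargs": {
  "series": "0 0 0 0;0 0 0 0;0 0 0 0;0 0 0 0;0 0 0 0;0 0 0 0",
  "jaw": -1,
  "grip_force": 100
}}

```text
time: 4.1
tool_pos: [0.5113, -0.2276, 0.0444]
tcp_rot: [3.139, 0.099, 0.002]
wrist_force: [-0.8, -0.7, 6.5]
width: 0.263
grip_force: 99.1
```

>>> {"fn": "carry_out", "kwargs": {
  "series": "0 0 0.02 0;0 0 0.03 0;0 0 0.04 0;0 0 0.04 0;0 0 0.04 0;0 0 0.035 0;0 0.03 0 0;0 0.04 0 7;0 0.04 0 10;0 0.04 0 10;0 0.04 0 10;0 0.04 0 10;0 0.04 0 10;0 0.04 0 10;0.005 0.04 0 10;0.005 0.018 0 10;0 0 0 4;0 0 0 0;0 0 0 0"
}}

```text
time: 6.48
tool_pos: [0.5199, 0.1405, 0.2473]
tcp_rot: [-2.131, -2.307, 0.003]
wrist_force: [-0.9, -0.4, -4.8]
width: 0.263
grip_force: 98.5
```

```bash
python3 - <<'E'
from h import *
img,d,K,D,T=cam("wrist"); cv2.imwrite("pics/w2.png",img);np.savez("w2.npz",img=img,d=d,K=K,D=D,T=T)
for t in("screw_head","wrench"): print(t,[(np.round(r["rect"]).tolist(),round(r["score"],2)) for r in spot_in("wrist",t)])
s=bot.read_state();print(s["time"],s["tool_pos"],s["tcp_rot"],s["q"].round(3),s["wrist_force"],s["torque"])
E
```

```text
screw_head [([439.0, 290.0, 68.0, 27.0], 0.55)]
wrench [([128.0, 147.0, 215.0, 87.0], 0.68)]
6.625 [0.52039466 0.14050278 0.24802331] [-2.13137080e+00 -2.30771369e+00  6.62167134e-04] [ 0.218  0.005  1.891 -0.     1.246  0.138] [-0.31084875  0.82833817 -4.45987105] [-0.22965139 -0.00617675 -0.02491022]
```

View pics/w2.png

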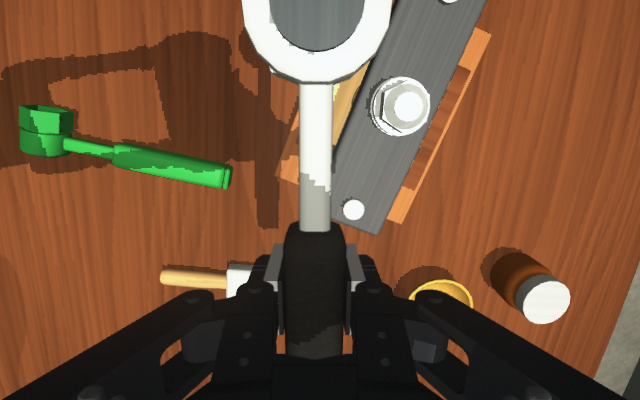

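The screw's top face is at (407,107) and the wrench head's circle is centred near (317,8), with the neck straight ahead of the grip. Now to compute both.

```bash
python3 - <<'E'
from h import *
z=np.load("w2.npz");img,d,K,D,T=[z[k] for k in("img","d","K","D","T")]
print("K",K.round(1).tolist(),D)
pc=cloud(d,K,D,T)
print("screw top depth",np.nanmedian(pc[100:114,400:414].reshape(-1,3),0)); 
print("screw",onplane([[407,107]],.137,K,D,T))
print("flange ellipse->",onplane([[371,107],[431,107],[400,76],[400,138]],.118,K,D,T))
print("head ring z",np.nanmedian(pc[0:20,248:262,2]),np.nanmedian(pc[60:74,310:324].reshape(-1,3),0),"grip z",np.nanmedian(pc[235:250,300:330].reshape(-1,3),0),"neck",np.nanmedian(pc[100:120,308:324].reshape(-1,3),0),np.nanmedian(pc[190:210,308:324].reshape(-1,3),0))
# circle fit of head top in plane
zt=np.nanmedian(pc[60:74,310:324,2])
e=onplane([[243,8],[391,8],[317,82],[262,58],[372,58]],zt,K,D,T);print(e)
A=np.c_[2*e[:,:2],np.ones(5)];s=np.linalg.lstsq(A,(e[:,:2]**2).sum(1),rcond=None)[0];print("head c",s[:2],np.sqrt(s[2]+s[:2]@s[:2]))
z=np.load("top0.npz");print("top screw",onplane([[247.2,186.7]],.137,z["K"],z["D"],z["T"]))
E
```

```text
K [[338.4, 0.0, 314.0], [0.0, 338.4, 203.0], [0.0, 0.0, 1.0]] [-0.05647399  0.          0.          0.          0.        ]
screw top depth [0.57709311 0.21619912 0.13690879]
screw [[0.57751989 0.21586808 0.137     ]]
flange ellipse-> [[0.55591626 0.21407139 0.118     ]
 [0.60038095 0.21794549 0.118     ]
 [0.57433361 0.23754118 0.118     ]
 [0.58051373 0.19340864 0.118     ]]
head ring z 0.26445722154155105 [0.51420518 0.22235873 0.26452273] grip z [0.51827965 0.16334837 0.262316  ] neck [0.51496009 0.2093783  0.25753377] [0.51744316 0.17795687 0.25769731]
[[0.49086549 0.23741735 0.26452273]
 [0.53513364 0.24090839 0.26452273]
 [0.5147298  0.21776741 0.26452273]
 [0.49723779 0.22356301 0.26452273]
 [0.53106557 0.22623487 0.26452273]]
head c [0.51296927 0.23966581] 0.022287757085109543
top screw [[0.57410056 0.21141281 0.137     ]]
```

>>> {"fn": "carry_out", "kwargs": {
  "series": "0.032 -0.012 0 0;0.0325 -0.012 0 0;0 0 -0.03 0;0 0 -0.025 0;0 0 -0.015 0;0 0 -0.01 0;0 0 -0.003 0;0 0 0 0"
}}

```text
time: 7.62
tool_pos: [0.5855, 0.1171, 0.166]
tcp_rot: [2.13, 2.309, 0.001]
wrist_force: [0.7, 0.4, -4.2]
width: 0.266
grip_force: 98.9
```

```bash
python3 - <<'E'
from h import *
s=bot.read_state();print(s["time"],s["tool_pos"],s["wrist_force"],s["torque"])
img,d,K,D,T=cam("wrist");pc=cloud(d,K,D,T);np.savez("w3.npz",img=img,d=d,K=K,D=D,T=T)
print("head ring z",np.nanmedian(pc[0:20,248:262,2]),np.nanmedian(pc[60:74,310:324].reshape(-1,3),0))
s=bot.read_state();print(s["tool_pos"],s["wrist_force"],s["torque"])
E
```

```text
7.625 [0.58552238 0.11706882 0.16599398] [ 0.72981791  0.36055007 -4.19122972] [-0.18521409 -0.01627339 -0.05647948]
head ring z 0.1831996010164914 [0.57967687 0.19884312 0.18331544]
[0.58570723 0.11709238 0.16629596] [ 0.45017902  0.08945932 -4.19604977] [-0.24993172 -0.0205028   0.02286674]
```

>>> {"fn": "carry_out", "kwargs": {
  "series": "0 0 -0.003 0;0 0 -0.003 0;0 0 0 0;0 0 0 0"
}}

```text
time: 8.18
tool_pos: [0.5851, 0.1169, 0.1593]
tcp_rot: [-2.13, -2.309, 0.0]
wrist_force: [0.4, 0.2, -4.5]
width: 0.269
grip_force: 98.9
```

>>> {"fn": "carry_out", "kwargs": {
  "series": "0 0 -0.003 0;0 0 -0.002 0;0 0 0 0;0 0 0 0"
}}

```text
time: 8.68
tool_pos: [0.586, 0.1168, 0.1568]
tcp_rot: [2.129, 2.308, 0.003]
wrist_force: [-3.5, -3.4, 7.2]
width: 0.265
grip_force: 100.8
```

>>> {"fn": "carry_out", "kwargs": {
  "series": "-0.0092 -0.0008 -0.001 -5;-0.0087 0.0005 -0.001 -5;-0.0086 0.0012 0 -5;-0.0085 0.002 0 -5;0 0 0 0"
}}

```text
time: 9.3
tool_pos: [0.5528, 0.12, 0.1563]
tcp_rot: [2.497, 1.9, 0.011]
wrist_force: [-1.3, -3.7, 8.3]
width: 0.266
grip_force: 100.8
```

```bash
cat > st.py <<'E'
from h import *
import sys
S=np.array([0.5775,0.216])
F=[];M=[]
s=bot.read_state()
p=s["tool_pos"];F=s["wrist_force"];M=s["torque"];r=p[:2]-S
a=s["tcp_rot"];y=np.degrees(2*np.arctan2(a[1],a[0]));y=(y+180)%360-180
print("t",round(s["time"],2),"p",p.round(4),"yaw",round(y,1),"F",F.round(1),"M",M.round(3),"T_screw",round(r[0]*F[1]-r[1]*F[0]+M[2],3),"rad",round(np.hypot(*r),4),"ang",round(np.degrees(np.arctan2(-r[1],-r[0])),1),"q6",s["q"][5].round(2))
E
python3 st.py
```

```text
t 9.3 p [0.5528 0.12   0.1563] yaw 74.5 F [-1.3 -3.7  8.3] M [ 0.366  0.069 -0.028] T_screw -0.063 rad 0.0991 ang 75.6 q6 0.44
```

>>> {"fn": "carry_out", "kwargs": {
  "series": "-0.0083 0.0027 -0.001 -5;-0.008 0.0034 0 -5;0 0 0 0"
}}

```text
time: 9.68
tool_pos: [0.536, 0.1252, 0.1546]
tcp_rot: [2.653, 1.675, 0.008]
wrist_force: [-0.8, -5.8, 6.8]
width: 0.265
grip_force: 100.8
```

>>> {"fn": "carry_out", "kwargs": {
  "series": "-0.0077 0.0041 -0.0005 -5;-0.0073 0.0047 0 -5;0 0 0 0"
}}

```text
time: 10.05
tool_pos: [0.5206, 0.1337, 0.1542]
tcp_rot: [2.789, 1.438, 0.006]
wrist_force: [-4.1, -9.5, 10.1]
width: 0.267
grip_force: 101.2
```

```bash
python3 st.py
```

```text
t 10.05 p [0.5206 0.1337 0.1542] yaw 54.6 F [-4.1 -9.5 10.1] M [-0.433  0.131 -0.159] T_screw 0.042 rad 0.1001 ang 55.3 q6 0.83
```

>>> {"fn": "carry_out", "kwargs": {
  "series": "-0.001 -0.0018 0 0;0 0 0 0;0 0 0 0"
}}

```text
time: 10.42
tool_pos: [0.5206, 0.1333, 0.1541]
tcp_rot: [2.791, 1.439, 0.011]
wrist_force: [-0.3, -3.3, 7.9]
width: 0.261
grip_force: 100.7
```

>>> {"fn": "carry_out", "kwargs": {
  "series": "-0.0068 0.0053 -0.0005 -5;-0.0064 0.0059 0 -5;0 0 0 0"
}}

```text
time: 10.8
tool_pos: [0.5068, 0.1441, 0.1536]
tcp_rot: [2.905, 1.19, 0.009]
wrist_force: [-3.9, -5.3, 7.8]
width: 0.263
grip_force: 101.0
```

```bash
python3 st.py
```

```text
t 10.8 p [0.5068 0.1441 0.1536] yaw 44.5 F [-3.9 -5.3  7.8] M [-0.104 -0.193 -0.149] T_screw -0.05 rad 0.1009 ang 45.5 q6 1.02
```

>>> {"fn": "carry_out", "kwargs": {
  "series": "-0.0068 0.0057 -0.001 -5;-0.0054 0.0067 0 -5;0 0 0 0"
}}

```text
time: 11.18
tool_pos: [0.4951, 0.1573, 0.1526]
tcp_rot: [2.999, 0.933, 0.012]
wrist_force: [-0.9, -3.0, 6.9]
width: 0.264
grip_force: 100.8
```

```bash
python3 st.py; python3 - <<'E'
from h import *
img,d,K,D,T=cam("wrist");np.savez("w4.npz",img=img,d=d,K=K,D=D,T=T);pc=cloud(d,K,D,T)
cv2.imwrite("pics/w4.png",img)
print(np.nanmedian(pc[0:20,248:262,2]),np.nanmedian(pc[60:74,310:324].reshape(-1,3),0))
img,d,K,D,T=cam("side");cv2.imwrite("pics/s4.png",cv2.resize(img[170:320,170:370],None,fx=3.5,fy=3.5,interpolation=2))
E
```

```text
t 11.18 p [0.4951 0.1573 0.1526] yaw 34.6 F [-0.9 -3.   6.9] M [ 0.134 -0.451 -0.133] T_screw 0.059 rad 0.1012 ang 35.5 q6 1.23
0.17489922756433504 [0.56174931 0.20322013 0.17417872]
```

View pics/s4.png

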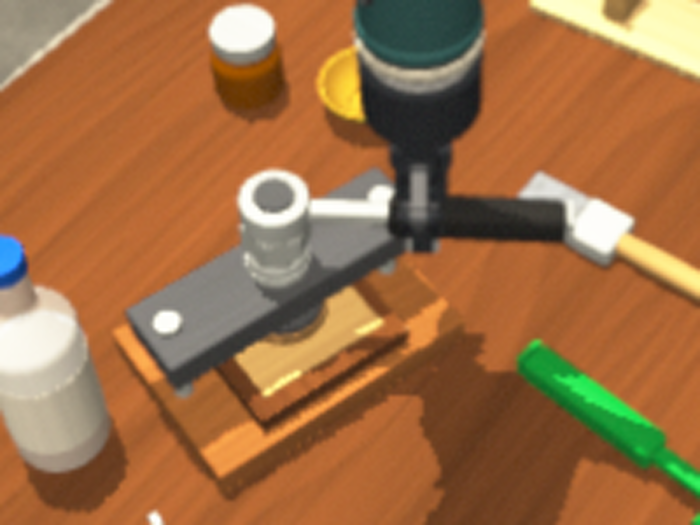

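The side crop shows the socket sitting on the screw head, but about 10 mm high and not aligned yet. I'll keep turning clockwise with a light push.

>>> {"fn": "carry_out", "kwargs": {
  "series": "-0.0047 0.0069 0 -5;-0.0039 0.0077 0 -5;0 0 0 0"
}}

```text
time: 11.65
tool_pos: [0.4862, 0.1725, 0.1521]
tcp_rot: [-3.068, -0.669, -0.011]
wrist_force: [-0.8, -0.5, 4.6]
width: 0.267
grip_force: 100.6
```

```bash
sed -i 's/0.5775,0.216/0.5765,0.2135/' st.py; cat >> st.py <<'E'
img,d,K,D,T=cam("wrist");pc=cloud(d,K,D,T);u=np.array([np.cos(np.radians(y)),np.sin(np.radians(y))])
q=np.nanmedian(pc[60:74,310:324].reshape(-1,3),0);print("mouth rel screw z mm",((q[2]-.046-.137)*1e3).round(1),(np.nanmedian(pc[0:20,248:262,2])*1e3-183).round(1),"head",(q[:2]+.0177*u).round(4))
E
python3 st.py
```

```text
t 11.65 p [0.4862 0.1725 0.1521] yaw 24.6 F [-0.8 -0.5  4.6] M [ 0.437 -0.554 -0.   ] T_screw 0.014 rad 0.0992 ang 24.4 q6 1.43
mouth rel screw z mm -9.3 -8.3 head [0.5758 0.2136]
```

>>> {"fn": "carry_out", "kwargs": {
  "series": "-0.0032 0.008 -0.0005 -5;-0.0025 0.0083 -0.0005 -5;0 0 0 0"
}}

```text
time: 12.08
tool_pos: [0.4803, 0.189, 0.1496]
tcp_rot: [-3.114, -0.401, -0.009]
wrist_force: [4.7, 3.4, -2.7]
width: 0.267
grip_force: 99.6
```

```bash
python3 st.py
```

```text
t 12.07 p [0.4803 0.189  0.1496] yaw 14.7 F [ 4.7  3.4 -2.7] M [ 0.622 -0.814  0.257] T_screw 0.045 rad 0.0993 ang 14.3 q6 1.64
mouth rel screw z mm -12.6 -12.0 head [0.5756 0.214 ]
```

>>> {"fn": "carry_out", "kwargs": {
  "series": "-0.0018 0.0085 -0.0005 -5;-0.001 0.0086 -0.0005 -5;0 0 0 0"
}}

```text
time: 12.5
tool_pos: [0.4783, 0.2064, 0.1488]
tcp_rot: [-3.136, -0.129, -0.011]
wrist_force: [6.0, 4.4, -3.6]
width: 0.265
grip_force: 99.6
```

```bash
python3 st.py
```

```text
t 12.5 p [0.4783 0.2064 0.1488] yaw 4.7 F [ 6.   4.4 -3.6] M [ 0.832 -1.017  0.518] T_screw 0.129 rad 0.0985 ang 4.1 q6 1.85
mouth rel screw z mm -13.3 -12.6 head [0.5763 0.2146]
```

>>> {"fn": "carry_out", "kwargs": {
  "series": "0.0005 -0.0043 -0.001 2.5;0 0 -0.002 0;0 0 -0.002 0;0 0 0 0"
}}

```text
time: 13.05
tool_pos: [0.4788, 0.2019, 0.1442]
tcp_rot: [-3.132, -0.197, -0.011]
wrist_force: [4.0, 4.5, -1.1]
width: 0.264
grip_force: 99.9
```

```bash
python3 st.py
```

```text
t 13.05 p [0.4788 0.2019 0.1442] yaw 7.2 F [ 4.   4.5 -1.1] M [ 0.901 -0.889  0.452] T_screw 0.06 rad 0.0984 ang 6.8 q6 1.79
mouth rel screw z mm -17.7 -17.0 head [0.5763 0.2143]
```

>>> {"fn": "carry_out", "kwargs": {
  "series": "0 0 -0.0015 0;0 0 -0.0015 0;0 0 0 0"
}}

```text
time: 13.48
tool_pos: [0.4787, 0.2019, 0.1418]
tcp_rot: [-3.132, -0.197, -0.011]
wrist_force: [2.2, 5.1, 4.4]
width: 0.263
grip_force: 100.7
```

```bash
python3 st.py
```

```text
t 13.47 p [0.4787 0.2019 0.1418] yaw 7.2 F [2.2 5.1 4.4] M [ 1.016 -1.003  0.498] T_screw 0.023 rad 0.0984 ang 6.7 q6 1.8
mouth rel screw z mm -19.7 -18.8 head [0.5762 0.2143]
```

```bash
python3 - <<'E'
from h import *
z=np.load("w2.npz");pc=cloud(*[z[k] for k in("d","K","D","T")])
print(np.nanmedian(pc[206:214,349:357].reshape(-1,3),0),np.nanmedian(pc[140:160,370:380,2]))
E
```

```text
[0.55194004 0.13224733 0.10980568] 0.10413857397553622
```

>>> {"fn": "carry_out", "kwargs": {
  "series": "0.0036 -0.0168 0.0005 10;0.0065 -0.0159 0.0005 10;0.0091 -0.0145 0 10;0 0 0 0"
}}

```text
time: 14.02
tool_pos: [0.4977, 0.1538, 0.1421]
tcp_rot: [-2.976, -1.0, -0.01]
wrist_force: [2.7, 5.8, 2.3]
width: 0.266
grip_force: 100.3
```

```bash
sed -i 's/0.5765,0.2135/0.5762,0.2143/' st.py; python3 st.py
```

```text
t 14.03 p [0.4977 0.1538 0.1421] yaw 37.1 F [2.7 5.8 2.3] M [ 1.174 -0.819  0.258] T_screw -0.041 rad 0.0991 ang 37.6 q6 1.17
mouth rel screw z mm -19.7 -18.9 head [0.5764 0.2135]
```

>>> {"fn": "carry_out", "kwargs": {
  "series": "0.0115 -0.0127 0 10;0.0135 -0.0105 0 10;0.0152 -0.008 0 10;0.0163 -0.0052 0 10;0.017 -0.0023 0 10;0.0171 0.0007 0 10;0 0 0 0"
}}

```text
time: 14.95
tool_pos: [0.5892, 0.1153, 0.1423]
tcp_rot: [2.079, 2.351, 0.009]
wrist_force: [6.5, 0.6, 4.7]
width: 0.261
grip_force: 100.7
```

```bash
python3 st.py
```

```text
t 14.95 p [0.5892 0.1153 0.1423] yaw 97.0 F [6.5 0.6 4.7] M [ 0.867 -0.989 -0.549] T_screw 0.098 rad 0.0998 ang 97.5 q6 0.03
mouth rel screw z mm -19.6 -19.1 head [0.5776 0.2139]
```

>>> {"fn": "carry_out", "kwargs": {
  "series": "0.0168 0.0036 0 10;0.0159 0.0065 0 10;0.0145 0.0091 0 10;0 0 0 0"
}}

```text
time: 15.5
tool_pos: [0.637, 0.1348, 0.143]
tcp_rot: [1.398, 2.806, 0.009]
wrist_force: [8.1, 1.4, 5.7]
width: 0.268
grip_force: 100.8
```

>>> {"fn": "carry_out", "kwargs": {
  "series": "-0.0145 -0.0091 0 -10;-0.0159 -0.0065 0 -10;-0.0168 -0.0036 0 -10;-0.0171 -0.0007 0 -10;-0.017 0.0023 0 -10;0 0 0 0"
}}

```text
time: 16.25
tool_pos: [0.5546, 0.118, 0.1427]
tcp_rot: [2.458, 1.951, 0.016]
wrist_force: [9.5, 4.2, -1.1]
width: 0.265
grip_force: 99.9
```

```bash
cat > st.py <<'E'
from h import *
S=np.array([0.5765,0.2138])
Ts=[]
for k in range(3):
    s=bot.read_state();p=s["tool_pos"];F=s["wrist_force"];M=s["torque"];r=p[:2]-S
    Ts.append(r[0]*F[1]-r[1]*F[0]+M[2])
    img,d,K,D,T=cam("wrist")
a=s["tcp_rot"];y=np.degrees(2*np.arctan2(a[1],a[0]));y=(y+180)%360-180
print("t",round(s["time"],2),"p",p.round(4),"yaw",round(y,1),"F",F.round(1),"M",M.round(2),"T",np.round(Ts,3),"mean",np.mean(Ts).round(3),"rad",round(np.hypot(*r),4),"ang",round(np.degrees(np.arctan2(-r[1],-r[0])),1))
pc=cloud(d,K,D,T);u=np.array([np.cos(np.radians(y)),np.sin(np.radians(y))])
q=np.nanmedian(pc[60:74,310:324].reshape(-1,3),0);print("mouth rel mm",((q[2]-.046-.137)*1e3).round(1),"head",(q[:2]+.0177*u).round(4))
E
python3 st.py
```

```text
t 16.35 p [0.5548 0.1179 0.1425] yaw 77.0 F [9.1 4.1 0.7] M [ 0.92 -1.56 -0.51] T [0.23  0.11  0.281] mean 0.207 rad 0.0983 ang 77.3
mouth rel mm -19.6 head [0.5775 0.2144]
```

>>> {"fn": "carry_out", "kwargs": {
  "series": "-0.0163 0.0052 0 -10;-0.0152 0.008 0 -10;0 0 0 0"
}}

```text
time: 16.77
tool_pos: [0.5231, 0.1316, 0.1424]
tcp_rot: [2.76, 1.497, 0.016]
wrist_force: [9.0, 5.4, -1.0]
width: 0.269
grip_force: 99.8
```

```bash
python3 st.py
```

```text
t 16.88 p [0.5233 0.1314 0.1423] yaw 57.0 F [8.1 5.9 0.2] M [ 1.07 -1.6  -0.25] T [0.268 0.215 0.098] mean 0.194 rad 0.0981 ang 57.2
mouth rel mm -19.6 head [0.5773 0.2144]
```

>>> {"fn": "carry_out", "kwargs": {
  "series": "-0.0135 0.0105 0 -10;0 0 0 0"
}}

```text
time: 17.18
tool_pos: [0.5096, 0.1422, 0.1423]
tcp_rot: [2.88, 1.253, 0.015]
wrist_force: [8.8, 5.6, -1.4]
width: 0.266
grip_force: 99.8
```

```bash
python3 st.py
```

```text
t 17.27 p [0.5098 0.142  0.1423] yaw 47.1 F [ 8.2  5.5 -0.3] M [ 1.14 -1.53  0.05] T [0.194 0.093 0.265] mean 0.184 rad 0.098 ang 47.1
mouth rel mm -19.6 head [0.5771 0.2143]
```

>>> {"fn": "carry_out", "kwargs": {
  "series": "-0.0115 0.0127 0 -10;0 0 0 0"
}}

```text
time: 17.58
tool_pos: [0.4981, 0.1549, 0.1423]
tcp_rot: [-2.979, -0.998, -0.015]
wrist_force: [9.4, 6.4, -0.7]
width: 0.266
grip_force: 99.8
```

```bash
python3 st.py
```

```text
t 17.68 p [0.4983 0.1548 0.1422] yaw 37.1 F [ 8.3  7.4 -0.7] M [ 1.07 -1.5   0.17] T [0.202 0.272 0.087] mean 0.187 rad 0.098 ang 37.0
mouth rel mm -19.6 head [0.577  0.2144]
```

>>> {"fn": "carry_out", "kwargs": {
  "series": "-0.0091 0.0145 0 -10;0 0 0 0"
}}

```text
time: 17.98
tool_pos: [0.489, 0.1695, 0.1422]
tcp_rot: [-3.053, -0.736, -0.015]
wrist_force: [7.8, 5.4, -1.2]
width: 0.265
grip_force: 99.9
```

```bash
python3 st.py
```

```text
t 18.07 p [0.4891 0.1693 0.1422] yaw 27.2 F [ 7.7  6.8 -0.2] M [ 1.1  -1.51  0.43] T [0.252 0.309 0.179] mean 0.247 rad 0.0981 ang 27.0
mouth rel mm -19.5 head [0.5768 0.2144]
```

>>> {"fn": "carry_out", "kwargs": {
  "series": "-0.0065 0.0159 0 -10;0 0 0 0"
}}

```text
time: 18.38
tool_pos: [0.4824, 0.1854, 0.1421]
tcp_rot: [-3.105, -0.468, -0.014]
wrist_force: [8.5, 5.5, -0.5]
width: 0.263
grip_force: 100.0
```

```bash
python3 st.py
```

```text
t 18.48 p [0.4825 0.1852 0.1422] yaw 17.2 F [ 7.3  6.  -0.3] M [ 1.09 -1.53  0.75] T [0.357 0.387 0.394] mean 0.379 rad 0.0982 ang 16.9
mouth rel mm -19.7 head [0.5766 0.2144]
```

>>> {"fn": "carry_out", "kwargs": {
  "series": "-0.0023 0.0084 0 -5;-0.0014 0.0085 0 -5;0 0 0 0"
}}

```text
time: 18.9
tool_pos: [0.4787, 0.202, 0.1421]
tcp_rot: [-3.133, -0.198, -0.013]
wrist_force: [7.5, 5.4, 0.6]
width: 0.266
grip_force: 100.2
```

```bash
python3 st.py
```

```text
t 19.0 p [0.4788 0.2019 0.1421] yaw 7.3 F [7.4 5.1 0.1] M [ 1.   -1.51  1.04] T [0.562 0.685 0.631] mean 0.626 rad 0.0985 ang 7.0
mouth rel mm -19.6 head [0.5762 0.2143]
```

The standing torque is about 0.6 N m, so tightening is done. Next I'll ease back and lift off.

>>> {"fn": "carry_out", "kwargs": {
  "series": "0.0014 -0.0085 0 5;0.0018 -0.0082 0 5;0 0 0 0"
}}

```text
time: 19.42
tool_pos: [0.4825, 0.1852, 0.1421]
tcp_rot: [-3.104, -0.468, -0.015]
wrist_force: [9.1, 7.5, -1.5]
width: 0.267
grip_force: 99.8
```

>>> {"fn": "carry_out", "kwargs": {
  "series": "0 0 0.004 0;0 0 0.006 0;0 0 0.01 0;0 0 0.015 0;0 0 0.03 0;0 0 0.03 0;0 0 0 0"
}}

```text
time: 20.3
tool_pos: [0.4788, 0.1833, 0.2362]
tcp_rot: [3.106, 0.467, 0.002]
wrist_force: [0.4, 0.2, -4.7]
width: 0.258
grip_force: 102.8
```

```bash
python3 st.py; python3 - <<'E'
from h import *
img,d,K,D,T=cam("wrist");cv2.imwrite("pics/w5.png",img);np.savez("w5.npz",img=img,d=d,K=K,D=D,T=T)
E
```

```text
t 20.4 p [0.4771 0.1829 0.2332] yaw 17.1 F [-0.4  0.3 -5.5] M [-0.08  0.25 -0.01] T [ 0.005  0.028 -0.05 ] mean -0.006 rad 0.1041 ang 17.3
mouth rel mm 53.7 head [0.5732 0.2124]
```

View pics/w5.png

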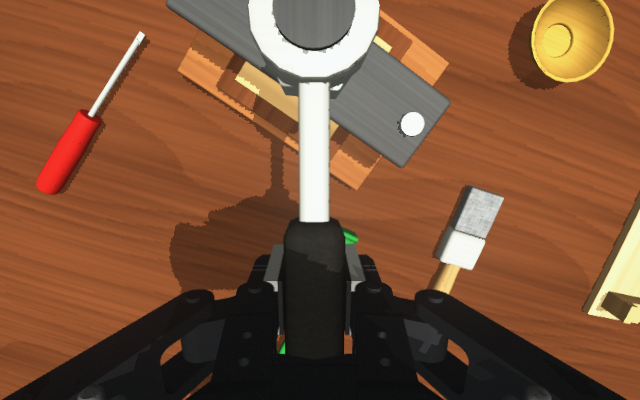

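The wrench is off the screw, with its head at (314,10) in the view. I'll check its pitch in the hand.

```bash
python3 - <<'E'
from h import *
s=bot.read_state();print(s["tool_pos"],s["tcp_rot"])
for f in("w2","w5"):
    z=np.load(f+".npz");pc=cloud(*[z[k] for k in("d","K","D","T")])
    for n,(a,b) in {"ring":(62,76),"neckF":(90,110),"neckB":(190,210),"gripF":(232,245),"gripB":(250,262)}.items():
        print(f,n,np.nanmedian(pc[a:b,306:322].reshape(-1,3),0).round(4))
E
```

```text
[0.47693032 0.18284454 0.23259634] [ 3.10565197  0.46697426 -0.00793721]
w2 ring [0.5133 0.2217 0.2645]
w2 neckF [0.514  0.2126 0.2575]
w2 neckB [0.5167 0.1778 0.2577]
w2 gripF [0.5178 0.1644 0.2611]
w2 gripB [0.5183 0.1586 0.2637]
w5 ring [0.5552 0.2079 0.2362]
w5 neckF [0.5453 0.2049 0.2309]
w5 neckB [0.5101 0.1941 0.2368]
w5 gripF [0.4981 0.1904 0.2446]
w5 gripB [0.4921 0.1885 0.246 ]
```

>>> {"fn": "carry_out", "kwargs": {
  "series": "0.003 -0.03 0 -1.2;0.003 -0.038 0 -1.2;0.003 -0.038 0 -1.2;0.003 -0.038 0 -1.2;0.003 -0.038 0 -1.2;0.003 -0.038 0 -1.2;0.003 -0.038 0 -1.2;0.003 -0.038 0 -1.2;0.003 -0.038 0 -1.2;0.003 -0.038 0 -1.2;0.004 -0.038 0 -1.5;0 0 0 0;0 0 0 0"
}}

```text
time: 22.12
tool_pos: [0.5117, -0.2258, 0.2334]
tcp_rot: [-3.138, -0.098, 0.005]
wrist_force: [-0.0, 0.1, -5.0]
width: 0.263
grip_force: 102.6
```

```bash
python3 - <<'E'
from h import *
img,d,K,D,T=cam("wrist");cv2.imwrite("pics/w6.png",img);np.savez("w6.npz",img=img,d=d,K=K,D=D,T=T)
s=bot.read_state();print(s["time"],s["tool_pos"],s["tcp_rot"],s["wrist_force"])
pc=cloud(d,K,D,T)
for n,(a,b) in {"ring":(62,76),"neckF":(90,110),"neckB":(190,210),"gripF":(232,245)}.items(): print(n,np.nanmedian(pc[a:b,306:322].reshape(-1,3),0).round(4))
E
```

```text
22.175 [ 0.51196425 -0.22548099  0.23380116] [-3.1383298  -0.09946818  0.0039517 ] [-0.4852741  -0.08747402 -4.70722907]
ring [ 0.5935 -0.2197  0.2371]
neckF [ 0.5832 -0.2203  0.2318]
neckB [ 0.5465 -0.2226  0.2376]
gripF [ 0.5339 -0.2234  0.2452]
```

View pics/w6.png

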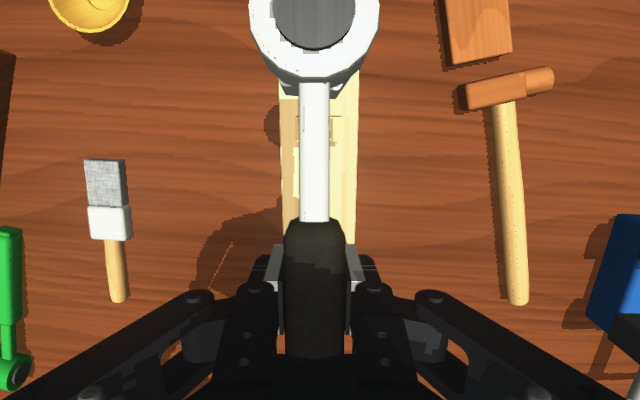

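>>> {"fn": "carry_out", "kwargs": {
  "series": "-0.0005 -0.002 -0.04 0;0 0 -0.04 0;0 0 -0.04 0;0 0 -0.03 0;0 0 -0.015 0;0 0 -0.005 0;0 0 0 0"
}}

```text
time: 23.05
tool_pos: [0.5131, -0.2284, 0.0661]
tcp_rot: [3.139, 0.1, 0.002]
wrist_force: [0.3, 0.2, -4.7]
width: 0.264
grip_force: 102.5
```

>>> {"fn": "carry_out", "kwargs": {
  "series": "0 0 -0.005 0;0 0 -0.004 0;0 0 0 0"
}}

```text
time: 23.42
tool_pos: [0.513, -0.2288, 0.0569]
tcp_rot: [3.139, 0.099, 0.002]
wrist_force: [-0.7, -0.3, -1.7]
width: 0.26
grip_force: 103.0
```

>>> {"fn": "carry_out", "kwargs": {
  "series": "0 0 -0.004 0;0 0 -0.003 0;0 0 0 0;0 0 0 0"
}}

```text
time: 23.92
tool_pos: [0.5129, -0.2291, 0.0511]
tcp_rot: [3.139, 0.099, 0.002]
wrist_force: [-5.5, 0.1, 7.3]
width: 0.265
grip_force: 104.4
```

```bash
python3 - <<'E'
from h import *
img,d,K,D,T=cam("wrist");cv2.imwrite("pics/w7.png",img)
s=bot.read_state();print(s["time"],s["tool_pos"],s["tcp_rot"],s["wrist_force"],s["torque"])
pc=cloud(d,K,D,T)
for n,(a,b) in {"ring":(62,76),"neckF":(90,110),"neckB":(190,210),"gripF":(232,245)}.items(): print(n,np.nanmedian(pc[a:b,306:322].reshape(-1,3),0).round(4))
E
```

```text
23.975 [ 0.51295783 -0.22909243  0.05109595] [3.13889969e+00 9.91334135e-02 2.08914170e-03] [-4.86446041 -1.00249785  6.6910137 ] [0.09998905 0.25839142 0.05199153]
ring [ 0.5941 -0.2229  0.0595]
neckF [ 0.5843 -0.2235  0.0537]
neckB [ 0.5483 -0.2258  0.0573]
gripF [ 0.5353 -0.2266  0.064 ]
```

>>> {"fn": "carry_out", "kwargs": {
  "series": "-0.0015 0.001 -0.003 0;0 0 -0.003 0;0 0 -0.002 0;0 0 -0.001 0;0 0 0 0"
}}

```text
time: 24.6
tool_pos: [0.5123, -0.2291, 0.0449]
tcp_rot: [3.137, 0.099, 0.004]
wrist_force: [-12.4, 0.3, 23.0]
width: 0.267
grip_force: 107.8
```

```bash
python3 - <<'E'
from h import *
img,d,K,D,T=cam("wrist");cv2.imwrite("pics/w7.png",img)
s=bot.read_state();print(s["time"],s["tool_pos"],s["tcp_rot"],s["wrist_force"],s["torque"])
pc=cloud(d,K,D,T)
for n,(a,b) in {"ring":(62,76),"neckF":(90,110),"neckB":(190,210),"gripF":(232,245)}.items(): print(n,np.nanmedian(pc[a:b,306:322].reshape(-1,3),0).round(4))
E
```

```text
24.65 [ 0.51234645 -0.22911203  0.04487582] [3.13720863 0.09929393 0.00458502] [-11.75588307   1.27658983  22.62398223] [0.22458453 0.7501232  0.05001898]
ring [ 0.5926 -0.223   0.0617]
neckF [ 0.5835 -0.2236  0.055 ]
neckB [ 0.5487 -0.2257  0.0549]
gripF [ 0.5356 -0.2265  0.0597]
```

>>> {"fn": "carry_out", "kwargs": {
  "series": "0 0 0.001 0;0 0 0 0;0 0 0 0;0 0 0 0;0 0 0 0;0 0 0 0",
  "jaw": 1
}}

```text
time: 25.4
tool_pos: [0.5108, -0.2273, 0.0411]
tcp_rot: [-3.14, -0.099, 0.0]
wrist_force: [0.1, 0.3, 0.7]
width: 1.0
grip_force: 0.0
```

>>> {"fn": "carry_out", "kwargs": {
  "series": "0 0 0.02 0;0 0 0.04 0;0 0 0.05 0;0 0 0.05 0;0 0 0.04 0;0 0 0 0;0 0 0 0"
}}

```text
time: 26.28
tool_pos: [0.5104, -0.2272, 0.2406]
tcp_rot: [-3.14, -0.099, 0.001]
wrist_force: [-0.6, -0.3, 0.2]
width: 0.999
grip_force: 0.0
```

```bash
python3 - <<'E'
from h import *
img,d,K,D,T=cam("wrist");np.savez("w8.npz",img=img,d=d,K=K,D=D,T=T);cv2.imwrite("pics/w8.png",img)
s=bot.read_state();print(s["time"],s["tool_pos"],s["tcp_rot"],s["wrist_force"])
E
```

```text
26.325 [ 0.50990701 -0.22691653  0.23957241] [-3.13868207 -0.09911587  0.00388645] [ 0.27553656  0.95480842 -0.18712567]
```

View pics/w8.png

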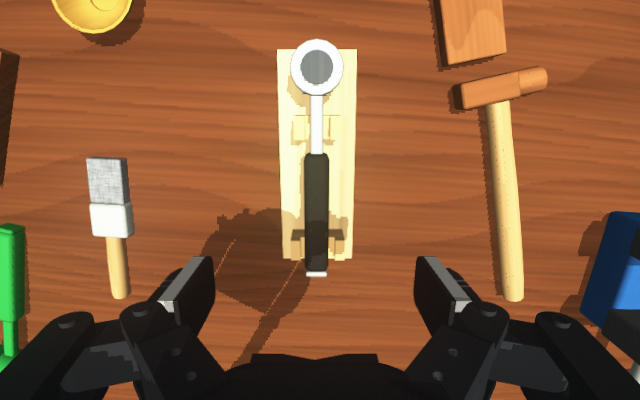

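The wrench lies in both notches, with its head at (317,67), its tail at (316,274) and the rest edges parallel to it. This matches how it lay before, so I'm handing the job in.

```bash
python3 -c "
from h import *
z=np.load('w8.npz');a=[z[k] for k in('K','D','T')]
h=onplane([[317,67],[316,270]],.062,*a);print(h,np.arctan2(*(h[0]-h[1])[[1,0]]))
print(bot.finish_job())"
```

```text
[[ 0.61299005 -0.22221397  0.062     ]
 [ 0.42289367 -0.233576    0.062     ]] 0.05969882254766168
the job is handed in; nothing more can be done
None
```

I tightened the press screw to about 0.6 N m standing torque, laid the wrench back in its rest about 3 mm from where it lay and in line with it, and handed the job in at about 26 s; no verdict came back.

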